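Clear the grater bed and fit its round-nosed insert

ROBOT

A 6-joint arm with a two-finger parallel gripper is mounted at the origin on the work surface. World frame = base frame: x ahead of the robot, y to its left, z up, the work surface at z = 0. Lengths are in m, angles in rad, forces in N, time in s.
With the tool pointing down it reaches from about 0.3 to 0.875 m from the base axis. Payload 6.4 kg.
Tool frame: the origin (TCP) lies at the centre of the arm's flange, where the gripper is bolted on; the fingertips stand 173 mm ahead of it and the grasp point (between the pads) lies 155 mm ahead of it (ctrl.pinch_z is the distance from the TCP to the grasp point, in m); z points along the fingers, y is the direction in which the jaws open and shut (so a half turn about z gives the same grasp; the last joint's range is limited). The gripper opens to 85 mm and grips with 20 to 120 N. Pads are 22 mm wide; open, the fingers measure 114 mm over their backs; the gripper's body (76 mm by 85 mm) begins 54 mm behind the grasp point. The pads swing forward as they close: fully open they stand 13 mm farther back than shut.
Start: joints at [-1.37, 0.181, 1.607, -0, 1.354, -0.206], TCP at [0.228, -0.528, 0.405] pointing down, gripper open.
Joint ranges: [-2.99, 2.99], [-0.89, 2.07], [0.3, 2.58], [-1.14, 4.28], [0, 2.63], [-3.12, 3.12]. Speed limits (rad/s): [2.57, 2.57, 3.01, 3.14, 3.14, 3.14].

INTERFACE

Orientations are given as a unit quaternion [w, x, y, z].
In Python, from bench import ctrl gives the robot as it stands.
- The arm moves only by the tool drive_tool, never from a script. Its argument "commands" is a list that holds one entry, the list of rows, each a list of 7 numbers: the shift along the tool's x, y, z in units of 50 mm (1.0 is 50 mm), then the turn, a rotation vector about the tool's x, y, z in units of 8 degrees (1.0 is 8 degrees), then the closure in counts, from 0 (fully open) to 255 (shut). A call has 1 to 10 rows; each row shifts and turns the commanded pose from where the row before left it, along the tool's axes as they then stand; what a row does not reach is not made up. A row lasts 1/10 s, in which the tool goes at most 50 mm and 8.59 degrees, less where a joint would pass 70% of its speed; a pose out of reach is approached as far as the arm can. A call is refused whole if a number of a shift passes 1 or a number of a turn 1, either way. A call with a gripper value outside its range is refused whole. The fingers move at their own pace and stop on an object; the grip force is fixed at half the most. Time passes only in rows, so rows that do not move let the fingers close. It gives the time, the measured TCP pose, the force and the opening at its end, in the units of the state.
- ctrl.get_obs(): the state, without advancing time (a new reading comes with each control period).
- ctrl.camera(name): name is "side" or "top"; returns a dict with "pixels" (400x640x3 uint8, red, green, blue), "depth" (400x640 float32, m along the optical axis (not along the pixel's ray), 0 where there is no reading), "intrinsics" (3x3 intrinsics, pixels), "R" (3x3) and "t" (3): a world point X has camera coordinates R X + t. Camera axes: x right, y down, z forward; pixel columns grow to the right and rows downward; lengths in m; the calibration is good to about 2 mm. A picture is of the moment at which its call begins.
- ctrl.hand_in(): hands the job in, once; it reports no verdict.
The state is a dict: "time_s": time; "q": joint angles; "dq": joint speeds; "joint_efforts": joint torques, N m; "eef_pos": TCP position; "eef_rot": TCP orientation; "wrist_force": force on the tool from outside, world axes, zero at the start; "torque": the same for the moment, N m; "opening": opening from 0.0 (shut) to 1.0 (fully open).
Only numpy, scipy, OpenCV 4.12 (cv2) and the standard library are available. Lean on these libraries where they do the work, as an engineer would, in place of code of your own. Each camera call takes 0.05 s, during which the arm holds its last target. There are 200 camera calls.

TASK

Clear the cheese offcut off the grater bed into the small steel dish and fit the round-nosed grating insert into the bed: slide it in nose first past the sprung side arm, which gives way and then holds it square against the fixed rail, and press it down until it lies flat on the pocket floor, flush with the rails. Leave the dish, the square-ended insert and everything else where they are.

Things in the scene. Friction and masses are not known exactly. Their poses are not given: they have to be found in the camera images.
- insert_centre (a point): the round-nosed grating insert: a bare steel plate 90 mm long, 60 mm wide, 12 mm thick, with rows of small dark slots on top; one end is a half circle of radius 30 mm (the nose), the other is cut square. About 0.16 kg. It starts flat on the wooden board. This point is its centre, half-way up; its x axis points along the length to the nose, y across the width, z up.
- insert_nose (a point): the tip of the insert's round nose, half-way up, 45 mm from its centre.
- insert: the same insert; origin at the centre of its underside, axes as above.
- offcut_centre (a point): centre, half-way up, of a firm pale cheese offcut, 36 (x) x 28 (y) x 26 (high) mm, about 30 g, lying loose on the bed's apron.
- spare_centre (a point): centre of the other, square-ended insert: steel, 90 x 60 x 12 mm, slotted alike but square at both ends, so that it does not fit the bed; x along its length. Also on the board; leave it.
- bed: the grater bed, fixed to the counter: a low white tray 230 x 140 mm on a steel sole. Origin at the centre of its underside; x is the direction in which an insert slides in, y across, z up. From x = -115 to 0 mm it is a flat open apron, top at 14 mm; from x = 0 on it is the pocket. The pocket's -y side is a solid rail (the fixed rail); on the +y side a sprung arm reaches through a gap.
- mouth (a point): middle of the step (bed x = 0) between apron and pocket, at apron height, 14 mm; axes as the bed's. Beyond it the pocket floor lies 4 mm lower. Two flared lead-ins, as high as the rails, run from 32 mm before the step, where they stand about 80 mm apart, to the 63 mm wide mouth.
- pocket (a point): the seated insert's centre when in the middle of its play: 46.5 mm beyond the step, 16 mm above the counter; axes as the bed's. The pocket is 63 mm wide with a round end of radius 31.5 mm, so there is about 1.5 mm of play all round; the arm holds the insert 1.5 mm to the -y side. Floor at 10 mm, rails and round end up to 22 mm, flush with a seated insert.
- clip (a joint): angle (rad) of the sprung curved steel arm, an 8 mm round bar on an upright pivot at bed x = -2, y = 58 mm, pointing along +x and curving in. 0 = at rest, its bend 7 mm inside the pocket's +y side; it grows as the arm is pushed outwards, about 0.07 with the insert seated. It presses with 2 to 3 N, so an insert pushed in may stay propped on the step until pressed down.
- clip_tip (a point): the arm's bend that bears on the insert's side, 15.5 mm above the counter.
- board: wooden cutting board, fixed, 300 x 340 x 20 mm; origin at the centre of its underside.
- shaker_centre (a point): centre of a glass shaker, 48 mm across, 75 mm tall, standing on the board.
- cheese_centre (a point): centre of a larger firm pale cheese block, 60 x 45 x 40 mm high, on the board.
- pot_centre (a point): centre of a white lidded pot, 84 mm across, 70 mm tall, beyond the bed.
- weight_centre (a point): centre of a steel weight, 48 mm across, 68 mm tall.
- dish_centre (a point): centre, half-way up, of a small round steel dish, open on top, 90 mm across the rim, 30 mm high, narrowing to the bottom; it stands loose beyond the closed end of the bed.
- brush_grip (a point): grip of a wooden brush that lies on the counter beyond the bed, 200 mm long, 42 mm wide, 20 mm high.

How it is judged:
By the outcome, as a careful person would: the job done as asked, in the order asked, and still so for the second after the job is handed in, with the robot touching nothing.
It also fails if it takes over 67 s, if anything falls off the work surface, if the arm or the gripper's body presses on something with over 40 N, if the wrist force passes 120 N, or if a joint passes its speed limit or range.

## Working session

There is one attempt and no reset: what is moved stays moved. The work goes in short steps, Python scripts to look and compute and a tool call to move; the robot and the scene stay as the last step left them, time stands still between calls to the robot, and variables do not carry over. Pictures are saved under pics/ and viewed, about 8 in all and at most 12, crops included, and the job is handed in when it is done.

Besides the shell and the picture viewer there is one more tool, called after "Request:" by a JSON object that holds its "op" and its "data", one argument or row to a line. drive_tool: Moves the arm, as the interface text tells. Its arguments: {"type":"object","properties":{"commands":{"type":"array","items":{"type":"array","items":{"type":"array","items":{"type":"number"}}}}},"required":["commands"]}

```bash
mkdir -p pics; ls
python3 - <<'E'
from bench import ctrl
import cv2,numpy as np
o=ctrl.get_obs();print({k:np.round(v,4).tolist() for k,v in o.items()},ctrl.pinch_z)
for n in("top","side"):
    c=ctrl.camera(n);np.savez(f"{n}0.npz",**c)
    cv2.imwrite(f"pics/{n}0.png",c["pixels"][...,::-1])
    print(n,c["intrinsics"].round(1).tolist(),c["R"].round(3).tolist(),c["t"].round(3).tolist())
E
```

```text
pics
{'time_s': 0.0, 'q': [-1.3703, 0.1816, 1.608, 0.0, 1.3538, -0.2063], 'dq': [-0.0009, -0.0003, -0.0018, 0.0003, 0.0002, 0.0012], 'joint_efforts': [-0.0011, -44.4876, -35.1332, -0.0005, 0.009, -0.0], 'eef_pos': [0.2275, -0.5278, 0.4038], 'eef_rot': [-0.0009, 0.9794, 0.202, 0.0], 'wrist_force': [-0.5252, 0.3903, -0.4406], 'torque': [-0.0001, -0.0002, -0.042], 'opening': 1.002} 0.1547
top [[432.1, 0.0, 313.0], [0.0, 432.1, 200.9], [0.0, 0.0, 1.0]] [[-0.007, -1.0, -0.01], [-0.999, 0.008, -0.049], [0.049, 0.01, -0.999]] [0.041, 0.642, 1.148]
side [[419.8, 0.0, 325.6], [0.0, 419.8, 197.2], [0.0, 0.0, 1.0]] [[0.949, -0.314, -0.005], [-0.235, -0.7, -0.675], [0.209, 0.642, -0.738]] [-0.61, 0.216, 0.911]
```

View pics/top0.png

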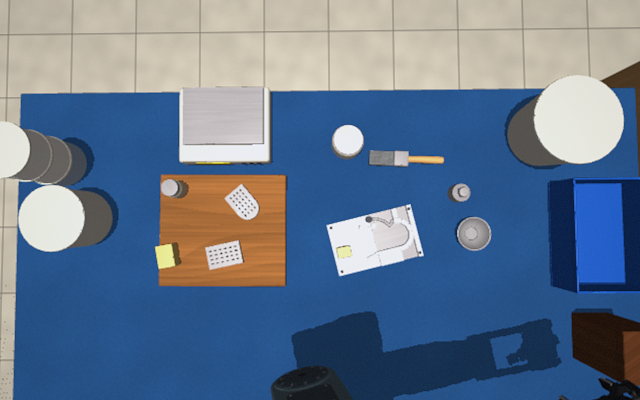

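View pics/side0.png

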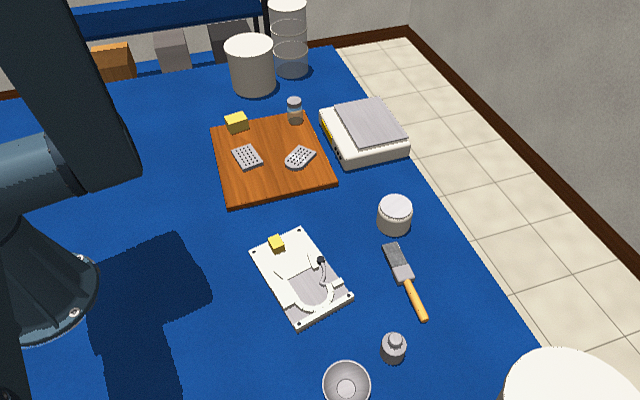

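Top view: round-nosed insert at (241,202) with its nose to the lower right, spare at (224,255), bed at (375,240) with its closed end to the right, offcut at (344,252), dish at (474,233). The side view agrees. Now I'll measure.

```bash
cat > h.py <<'E'
import numpy as np,cv2
def ray(c,uv,z):
    uv=np.atleast_2d(np.asarray(uv,float));K,R,t=c["intrinsics"],c["R"],c["t"]
    d=np.c_[uv,np.ones(len(uv))]@np.linalg.inv(K).T@R   # R^T K^-1 uv
    o=-R.T@t; s=(z-o[2])/d[:,2]; return o+s[:,None]*d
def cloud(c):
    h,w=c["depth"].shape;v,u=np.mgrid[:h,:w];Z=c["depth"]
    p=np.stack([u,v,np.ones_like(u)],-1)@np.linalg.inv(c["intrinsics"]).T*Z[...,None]
    return (p-c["t"])@c["R"]
def proj(c,X):
    p=np.atleast_2d(X)@c["R"].T+c["t"];p=p@c["intrinsics"].T;return p[:,:2]/p[:,2:]
def blob(m,box):
    u0,v0,u1,v1=box;k=np.zeros(m.shape,np.uint8);k[v0:v1,u0:u1]=m[v0:v1,u0:u1]
    n,l,s,ce=cv2.connectedComponentsWithStats(k);i=1+np.argmax(s[1:,4])
    cs,_=cv2.findContours((l==i).astype(np.uint8),cv2.RETR_EXTERNAL,cv2.CHAIN_APPROX_NONE)
    return max(cs,key=cv2.contourArea)[:,0].astype(float)
def rect(P): # P xy m
    (c,s,a)=cv2.minAreaRect((P[:,:2]*1000).astype(np.float32));return np.round(c,1),np.round(s,1),round(a,1)
E
python3 - <<'E'
from h import *
L=lambda n:dict(np.load(n+"0.npz"))
t,s=L("top"),L("side")
def masks(c):
    hsv=cv2.cvtColor(c["pixels"],cv2.COLOR_RGB2HSV);H,S,V=hsv[...,0],hsv[...,1],hsv[...,2]
    return dict(grey=(S<60)&(V>70),yel=(H>22)&(H<38)&(S>70)&(V>120))
for n,c,bx in(("top",t,dict(ins=("grey",220,180,265,224,.032),spare=("grey",202,236,248,274,.032),off=("yel",332,240,358,264,.040),bed=("grey",322,200,430,282,.014),dish=("grey",452,212,496,254,.03),cheese=("yel",150,238,184,272,.06))),
 ("side",s,dict(ins=("grey",280,140,320,174,.032),spare=("grey",228,140,268,174,.032),off=("yel",264,230,290,256,.040),bed=("grey",240,222,358,332,.014),dish=("grey",320,358,374,400,.03)))):
    M=masks(c);C=cloud(c)
    for k,(m,u0,v0,u1,v1,z) in bx.items():
        b=blob(M[m],(u0,v0,u1,v1));P=ray(c,b,z);i=b.astype(int)
        mm=np.zeros(M[m].shape,np.uint8);cv2.fillPoly(mm,[i],1)
        zz=C[mm>0][:,2]
        print(n,k,"area mm2",round(cv2.contourArea((P[:,:2]*1000).astype(np.float32))),*rect(P),"z pct",np.percentile(zz,[10,50,90]).round(4))
    crop=c["pixels"][195:290,315:435] if n=="top" else c["pixels"][220:335,235:365]
    cv2.imwrite(f"pics/{n}_bed.png",cv2.resize(crop[...,::-1],None,fx=4.5,fy=4.5,interpolation=cv2.INTER_CUBIC))
a=cv2.imread("pics/top_bed.png");b=cv2.imread("pics/side_bed.png")
b=cv2.resize(b,(int(b.shape[1]*a.shape[0]/b.shape[0]),a.shape[0]));o=np.hstack([a,b]);o=cv2.resize(o,None,fx=800/o.shape[1],fy=800/o.shape[1]);cv2.imwrite("pics/beds.png",o)
E
```

```text
top ins area mm2 4901 [636.3 221.3] [91.4 61.4] 39.6 z pct [0.0297 0.0328 0.0357]
top spare area mm2 5213 [501.7 272.9] [60.4 92.2] 11.7 z pct [0.0296 0.0327 0.0358]
top off area mm2 72 [515.4 -50.7] [34.  19.3] 54.7 z pct [0.038  0.0398 0.0433]
top bed area mm2 32056 [ 537.  -127.8] [142.4 233. ] 13.6 z pct [0.0095 0.0146 0.0238]
top dish area mm2 6021 [ 552.6 -387.1] [86.9 87.2] 88.7 z pct [0.0052 0.016  0.03  ]
top cheese area mm2 2286 [501.  420.8] [58.2 43.2] 10.5 z pct [0.0576 0.0608 0.0636]
side ins area mm2 4866 [634.3 220.1] [95.3 59.9] 39.6 z pct [0.0308 0.0328 0.0345]
side spare area mm2 5266 [501.4 271. ] [61.5 98.7] 12.0 z pct [0.0306 0.0327 0.0346]
side off area mm2 799 [508.2 -43.5] [27.4 34.2] 9.1 z pct [0.038  0.0403 0.0423]
side bed area mm2 30829 [ 539.  -127.5] [145.2 236.9] 13.4 z pct [0.0098 0.0145 0.0229]
side dish area mm2 5064 [ 556.4 -379. ] [68.7 86.8] 71.6 z pct [0.0056 0.0152 0.0294]
```

View pics/beds.png

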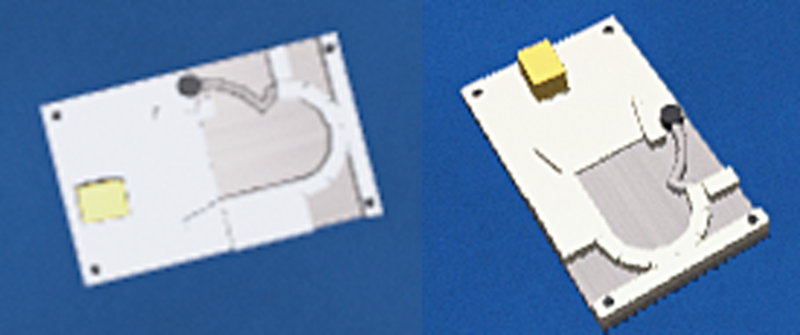

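The crops show the step, the pocket closed at the right end, the arm on the upper (+x) side and the offcut near the apron's lower left corner. In the original top image the offcut is at about (344,252). Both cameras agree to 1–2 mm on the bed and the insert.

```bash
cat >> h.py <<'E'
from scipy.spatial.transform import Rotation as Ro
def plan(o,xyz,yaw,n):
    """rows: straight world line, tool z down, tool x at yaw deg, n rows"""
    q=o["eef_rot"];R0=Ro.from_quat([q[1],q[2],q[3],q[0]])
    y=np.radians(yaw);R1=Ro.from_matrix(np.array([[np.cos(y),np.sin(y),0],[np.sin(y),-np.cos(y),0],[0,0,-1]]).T.T)
    rv=(R0.inv()*R1).as_rotvec();d=np.array(xyz)-o["eef_pos"]
    for i in range(n):
        Ri=R0*Ro.from_rotvec(rv*i/n)
        print(np.r_[Ri.inv().apply(d/n)/.05,np.degrees(rv/n)/8].round(2).tolist())
    print("tot deg",np.degrees(rv).round(2),"d",d.round(4))
E
python3 - <<'E'
from h import *
from bench import ctrl
t=dict(np.load("top0.npz"))
hsv=cv2.cvtColor(t["pixels"],cv2.COLOR_RGB2HSV)
m=(hsv[...,0]>18)&(hsv[...,0]<42)&(hsv[...,1]>35)
b=blob(m,(330,238,362,268));print(rect(ray(t,b,.040)),len(b))
C=cloud(t);k=(C[...,2]>.033)&(C[...,2]<.047);k[:,:330]=0;k[:,362:]=0;k[:238]=0;k[268:]=0
print(rect(C[k]),k.sum())
o=ctrl.get_obs();plan(o,[.510,-.043,.26],99.1,13)
E
```

```text
(array([508.4, -42.9]), array([28.3, 35.7]), 9.0) 44
(array([508.4, -44.7]), array([28.3, 35.5]), 10.6) 149
[0.69, -0.51, 0.22, -0.0, -0.0, -0.73]
[0.74, -0.44, 0.22, -0.0, -0.0, -0.73]
[0.78, -0.36, 0.22, -0.0, -0.0, -0.73]
[0.82, -0.28, 0.22, -0.0, -0.0, -0.73]
[0.84, -0.2, 0.22, -0.0, -0.0, -0.73]
[0.86, -0.11, 0.22, -0.0, -0.0, -0.73]
[0.86, -0.02, 0.22, -0.0, -0.0, -0.73]
[0.86, 0.07, 0.22, -0.0, -0.0, -0.73]
[0.85, 0.15, 0.22, -0.0, -0.0, -0.73]
[0.83, 0.24, 0.22, -0.0, -0.0, -0.73]
[0.8, 0.32, 0.22, -0.0, -0.0, -0.73]
[0.76, 0.4, 0.22, -0.0, -0.0, -0.73]
[0.72, 0.48, 0.22, -0.0, -0.0, -0.73]
tot deg [-6.000e-02 -8.000e-02 -7.579e+01] d [ 0.2825  0.4848 -0.1439]
```

Request:
{"op": "drive_tool", "data": {
  "commands": [
    [[0.69,-0.51,0.22,0,0,-0.73,0],[0.74,-0.44,0.22,0,0,-0.73,0],[0.78,-0.36,0.22,0,0,-0.73,0],[0.82,-0.28,0.22,0,0,-0.73,0],[0.84,-0.2,0.22,0,0,-0.73,0],[0.86,-0.11,0.22,0,0,-0.73,0],[0.86,-0.02,0.22,0,0,-0.73,0],[0.86,0.07,0.22,0,0,-0.73,0],[0.85,0.15,0.22,0,0,-0.73,0],[0.83,0.24,0.22,0,0,-0.73,0]]
  ]
}}

```text
time_s: 1.1
eef_pos: [0.4449, -0.1536, 0.2942]
eef_rot: [-0.0, 0.755, 0.656, -0.0]
wrist_force: [0.7, -0.6, -0.4]
opening: 0.999
```

Request:
{"op": "drive_tool", "data": {
  "commands": [
    [[0.8,0.32,0.22,0,0,-0.73,0],[0.76,0.4,0.22,0,0,-0.73,0],[0.72,0.48,0.22,0,0,-0.73,0],[0,0,0,0,0,0,0],[0,0,0,0,0,0,0]]
  ]
}}

```text
time_s: 1.6
eef_pos: [0.5094, -0.0425, 0.2609]
eef_rot: [-0.001, 0.647, 0.762, -0.0]
wrist_force: [-0.3, -0.0, -0.3]
opening: 1.001
```

Run:
```python
from h import *
from bench import ctrl
o=ctrl.get_obs();print(o["eef_pos"],o["q"]);plan(o,[.5085,-.043,.191],99.3,4)
```

```text
[ 0.50942708 -0.04254835  0.26093063] [-3.15780503e-01  2.23939316e-01  1.87775809e+00 -2.99484444e-04
  1.04161602e+00 -4.78826951e-01]
[-0.0, -0.0, 0.35, -0.0, -0.0, 0.0]
[-0.0, -0.0, 0.35, -0.0, -0.0, 0.0]
[-0.0, -0.0, 0.35, -0.0, -0.0, 0.0]
[-0.0, -0.0, 0.35, -0.0, -0.0, 0.0]
tot deg [-0.09 -0.03  0.05] d [-0.0009 -0.0005 -0.0699]
```

Request:
{"op": "drive_tool", "data": {
  "commands": [
    [[0,0,0.35,0,0,0,0],[0,0,0.35,0,0,0,60],[0,0,0.35,0,0,0,100],[0,0,0.35,0,0,0,100],[0,0,0,0,0,0,255],[0,0,0,0,0,0,255],[0,0,0,0,0,0,255],[0,0,0,0,0,0,255],[0,0,0,0,0,0,255],[0,0,0,0,0,0,255]]
  ]
}}

```text
time_s: 2.6
eef_pos: [0.5097, -0.0437, 0.1921]
eef_rot: [0.0, 0.648, 0.762, 0.0]
wrist_force: [-0.0, 0.5, -0.5]
opening: 0.313
```

Request:
{"op": "drive_tool", "data": {
  "commands": [
    [[0,0,0,0,0,0,255],[0,0,-0.5,0,0,0,255],[0,0,-0.7,0,0,0,255],[0,0,0,0,0,0,255]]
  ]
}}

```text
time_s: 3.0
eef_pos: [0.5116, -0.0441, 0.256]
eef_rot: [0.004, 0.648, 0.762, 0.002]
wrist_force: [-0.0, -1.2, -0.1]
opening: 0.314
```

Run:
```python
from h import *
from bench import ctrl
o=ctrl.get_obs();print(o["eef_pos"],o["opening"]);plan(o,[.5525,-.387,.25],99.3,9)
```

```text
[ 0.51159466 -0.0441207   0.25601585] 0.3137304487730409
[-0.77, -0.03, 0.02, 0.01, 0.0, -0.0]
[-0.77, -0.03, 0.02, 0.01, 0.0, -0.0]
[-0.77, -0.03, 0.02, 0.01, 0.0, -0.0]
[-0.77, -0.03, 0.02, 0.01, 0.0, -0.0]
[-0.77, -0.03, 0.01, 0.01, 0.0, -0.0]
[-0.77, -0.03, 0.01, 0.01, 0.0, -0.0]
[-0.77, -0.03, 0.01, 0.01, 0.0, -0.0]
[-0.77, -0.03, 0.01, 0.01, 0.0, -0.0]
[-0.77, -0.03, 0.01, 0.01, 0.0, -0.0]
tot deg [ 0.41  0.21 -0.05] d [ 0.0409 -0.3429 -0.006 ]
```

Request:
{"op": "drive_tool", "data": {
  "commands": [
    [[-0.77,-0.03,0,0,0,0,255],[-0.77,-0.03,0,0,0,0,255],[-0.77,-0.03,0,0,0,0,255],[-0.77,-0.03,0,0,0,0,255],[-0.77,-0.03,0,0,0,0,255],[-0.77,-0.03,0,0,0,0,255],[-0.77,-0.03,0,0,0,0,255],[-0.77,-0.03,0,0,0,0,255],[-0.77,-0.03,0,0,0,0,255],[0,0,0,0,0,0,255]]
  ]
}}

```text
time_s: 4.0
eef_pos: [0.5513, -0.3925, 0.2512]
eef_rot: [0.001, 0.649, 0.76, -0.001]
wrist_force: [-0.1, 0.8, 0.2]
opening: 0.309
```

Request:
{"op": "drive_tool", "data": {
  "commands": [
    [[0,0,0,0,0,0,255]]
  ]
}}

```text
time_s: 4.1
eef_pos: [0.5513, -0.3883, 0.2504]
eef_rot: [-0.001, 0.649, 0.761, 0.0]
wrist_force: [-0.5, 1.0, -0.8]
opening: 0.314
```

Run:
```python
from h import *
from bench import ctrl
c=ctrl.camera("side");cv2.imwrite("pics/s1.png",cv2.resize(c["pixels"][200:400,240:480,::-1],None,fx=2.5,fy=2.5))
o=ctrl.get_obs();print(o["eef_pos"],o["opening"]);plan(o,[.5525,-.387,.197],99.3,4)
```

```text
[ 0.55140927 -0.3872175   0.25047262] 0.31187507689502786
[-0.0, 0.01, 0.27, -0.0, -0.0, -0.0]
[-0.0, 0.01, 0.27, -0.0, -0.0, -0.0]
[-0.0, 0.01, 0.27, -0.0, -0.0, -0.0]
[0.0, 0.01, 0.27, -0.0, -0.0, -0.0]
tot deg [-0.06 -0.11 -0.09] d [ 0.0011  0.0002 -0.0535]
```

View pics/s1.png

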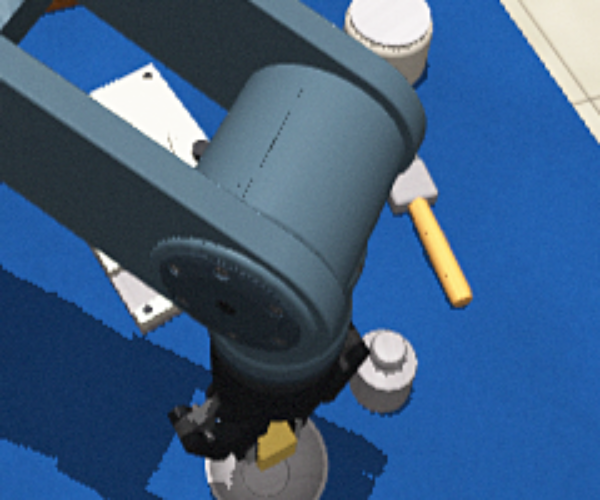

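The offcut is in the jaws above the dish (crop (278,445), rim around (265,465)). Now I'll lower it and release.

Request:
{"op": "drive_tool", "data": {
  "commands": [
    [[0,0,0.27,0,0,0,255],[0,0,0.27,0,0,0,255],[0,0,0.27,0,0,0,255],[0,0,0.27,0,0,0,255],[0,0,0,0,0,0,255],[0,0,0,0,0,0,150],[0,0,0,0,0,0,130],[0,0,0,0,0,0,130],[0,0,0,0,0,0,130]]
  ]
}}

```text
time_s: 5.05
eef_pos: [0.552, -0.3881, 0.1985]
eef_rot: [0.001, 0.648, 0.762, -0.0]
wrist_force: [-0.5, 0.2, -0.2]
opening: 0.49
```

Request:
{"op": "drive_tool", "data": {
  "commands": [
    [[0,0,-0.3,0,0,0,130],[0,0,-0.6,0,0,0,130],[0,0,-0.9,0,0,0,0],[0,0,0,0,0,0,0]]
  ]
}}

```text
time_s: 5.45
eef_pos: [0.5538, -0.3897, 0.2971]
eef_rot: [0.007, 0.648, 0.762, -0.001]
wrist_force: [-0.6, -1.1, 1.3]
opening: 0.81
```

Run:
```python
from h import *
from bench import ctrl
c=ctrl.camera("side");cv2.imwrite("pics/s2.png",cv2.resize(c["pixels"][300:400,290:430,::-1],None,fx=3,fy=3))
o=ctrl.get_obs();print(o["eef_pos"],o["opening"],o["wrist_force"])
# insert grasp 30 mm behind centre
a=np.radians(-140.4);g=np.array([.6355,.2207])-.030*np.array([np.cos(a),np.sin(a)]);print(g)
plan(o,[g[0],g[1],.27],39.6,15)
```

```text
[ 0.55309387 -0.38906117  0.29394078] 0.8908407060244128 [ 0.73707212  0.80702829 -0.55439105]
[0.6586154  0.23982272]
[0.81, 0.27, 0.03, 0.0, 0.0, 0.5]
[0.82, 0.22, 0.03, 0.0, 0.0, 0.5]
[0.84, 0.16, 0.03, 0.0, 0.0, 0.5]
[0.84, 0.1, 0.03, 0.0, 0.0, 0.5]
[0.85, 0.04, 0.03, 0.0, 0.0, 0.5]
[0.85, -0.02, 0.03, 0.0, 0.0, 0.5]
[0.85, -0.08, 0.03, 0.0, 0.0, 0.5]
[0.84, -0.13, 0.03, 0.0, 0.0, 0.5]
[0.83, -0.19, 0.03, 0.0, 0.0, 0.5]
[0.81, -0.25, 0.03, 0.0, 0.0, 0.5]
[0.79, -0.3, 0.03, 0.0, 0.0, 0.5]
[0.77, -0.36, 0.03, 0.0, 0.0, 0.5]
[0.74, -0.41, 0.03, 0.0, 0.0, 0.5]
[0.71, -0.46, 0.03, 0.0, 0.0, 0.5]
[0.68, -0.51, 0.03, 0.0, 0.0, 0.5]
tot deg [ 0.54  0.25 59.63] d [ 0.1055  0.6289 -0.0239]
```

View pics/s2.png

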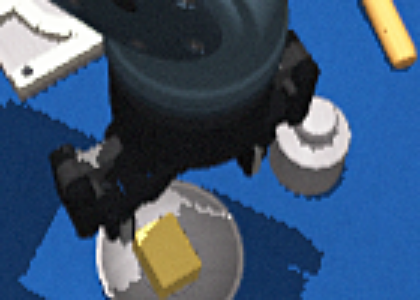

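The offcut lies in the dish (crop (168,252)). On to the insert.

Request:
{"op": "drive_tool", "data": {
  "commands": [
    [[0.81,0.27,0,0,0,0.5,0],[0.82,0.22,0,0,0,0.5,0],[0.84,0.16,0,0,0,0.5,0],[0.84,0.1,0,0,0,0.5,0],[0.85,0.04,0,0,0,0.5,0],[0.85,-0.02,0,0,0,0.5,0],[0.85,-0.08,0,0,0,0.5,0],[0.84,-0.13,0,0,0,0.5,0],[0.83,-0.19,0,0,0,0.5,0],[0.81,-0.25,0,0,0,0.5,0]]
  ]
}}

```text
time_s: 6.5
eef_pos: [0.6224, 0.0334, 0.2876]
eef_rot: [-0.0, 0.87, 0.493, -0.0]
wrist_force: [-0.0, -0.2, 0.8]
opening: 1.001
```

Request:
{"op": "drive_tool", "data": {
  "commands": [
    [[0.79,-0.3,0.1,0,0,0.5,0],[0.77,-0.36,0.1,0,0,0.5,0],[0.74,-0.41,0.1,0,0,0.5,0],[0.71,-0.46,0.1,0,0,0.5,0],[0.68,-0.51,0.1,0,0,0.5,0],[0,0,0,0,0,0,0],[0,0,0,0,0,0,0]]
  ]
}}

```text
time_s: 7.2
eef_pos: [0.6582, 0.2414, 0.2619]
eef_rot: [0.0, 0.942, 0.337, -0.001]
wrist_force: [-0.2, -0.4, -0.2]
opening: 0.997
```

Run:
```python
from h import *
from bench import ctrl
o=ctrl.get_obs();print(o["eef_pos"],o["opening"],o["q"]);plan(o,[.6586,.2398,.1985],39.6,4)
```

```text
[0.65821468 0.24144715 0.26185655] 0.9971231275449047 [ 1.82831866e-01  5.92825358e-01  1.35625061e+00 -3.72380260e-04
  1.19410389e+00  1.06637520e+00]
[-0.0, 0.01, 0.32, -0.0, 0.0, -0.01]
[-0.0, 0.01, 0.32, -0.0, 0.0, -0.01]
[-0.0, 0.01, 0.32, -0.0, 0.0, -0.01]
[-0.0, 0.01, 0.32, -0.0, 0.0, -0.01]
tot deg [-0.03  0.09 -0.22] d [ 0.0004 -0.0016 -0.0634]
```

Request:
{"op": "drive_tool", "data": {
  "commands": [
    [[0,0.03,0.3,0,0,0,45],[0,0,0.3,0,0,0,45],[0,0,0.3,0,0,0,45],[0,0,0.3,0,0,0,45],[0,0,0.1,0,0,0,45],[0,0,0,0,0,0,45],[0,0,0,0,0,0,45]]
  ]
}}

```text
time_s: 7.9
eef_pos: [0.66, 0.2392, 0.1979]
eef_rot: [0.0, 0.942, 0.336, 0.0]
wrist_force: [-0.2, -0.1, -0.3]
opening: 0.826
```

Request:
{"op": "drive_tool", "data": {
  "commands": [
    [[0,0,0.04,0,0,0,45],[0,0,0.04,0,0,0,45],[0,0,0,0,0,0,45]]
  ]
}}

```text
time_s: 8.2
eef_pos: [0.6598, 0.2393, 0.1939]
eef_rot: [0.0, 0.942, 0.336, 0.0]
wrist_force: [0.4, -0.1, -0.0]
opening: 0.822
```

Request:
{"op": "drive_tool", "data": {
  "commands": [
    [[0,0,0.04,0,0,0,45],[0,0,0,0,0,0,45]]
  ]
}}

```text
time_s: 8.4
eef_pos: [0.6597, 0.2392, 0.1915]
eef_rot: [-0.0, 0.942, 0.336, -0.0]
wrist_force: [0.3, -0.3, -0.1]
opening: 0.824
```

Run:
```python
from h import *
from bench import ctrl
c=ctrl.camera("side");cv2.imwrite("pics/s3.png",cv2.resize(c["pixels"][100:200,230:370,::-1],None,fx=4,fy=4))
o=ctrl.get_obs();print(o["eef_pos"],o["opening"],o["wrist_force"])
```

```text
[0.65971617 0.23922156 0.19158218] 0.8248556592903872 [-0.29077626  0.1769741   0.10551441]
```

View pics/s3.png

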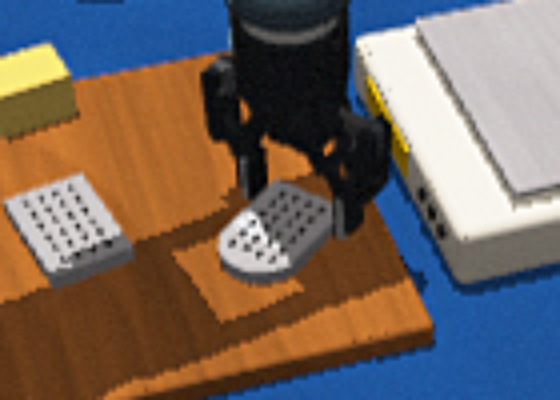

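The fingers straddle the rear of the insert, at crop (255,185) and (345,215). Closing here.

Request:
{"op": "drive_tool", "data": {
  "commands": [
    [[0,0,0,0,0,0,100],[0,0,0,0,0,0,255],[0,0,0,0,0,0,255],[0,0,0,0,0,0,255],[0,0,0,0,0,0,255],[0,0,0,0,0,0,255]]
  ]
}}

```text
time_s: 9.05
eef_pos: [0.6601, 0.2392, 0.1922]
eef_rot: [0.0, 0.942, 0.336, 0.001]
wrist_force: [0.9, 0.7, 4.1]
opening: 0.68
```

Request:
{"op": "drive_tool", "data": {
  "commands": [
    [[0,0,-0.2,0,0,0,255],[0,0,-0.6,0,0,0,255],[0,0,-0.8,0,0,0,255],[0,0,0,0,0,0,255],[0,0,0,0,0,0,255]]
  ]
}}

```text
time_s: 9.55
eef_pos: [0.66, 0.2392, 0.2731]
eef_rot: [0.0, 0.942, 0.336, 0.001]
wrist_force: [-0.8, 0.8, -2.0]
opening: 0.681
```

Run:
```python
from h import *
from bench import ctrl
o=ctrl.get_obs();print(o["eef_pos"],o["opening"],o["wrist_force"])
C=cloud(ctrl.camera("side"));
c=ctrl.camera("side");cv2.imwrite("pics/s4.png",cv2.resize(c["pixels"][60:200,230:370,::-1],None,fx=3,fy=3))
# bed frame: preinsertion, grip 30 behind centre; insert centre at bed x=-75
a=np.radians(-76.45);ex=np.array([np.cos(a),np.sin(a)]);ey=np.array([-ex[1],ex[0]]);B=np.array([.538,-.1277])
p=B+ex*(-.060-.030);print("pre",p);plan(o,[p[0],p[1],.26],103.55,10)
```

```text
[0.65996129 0.23924289 0.27305846] 0.6813897995999192 [-0.76219226  0.82056053 -2.02945873]
pre [ 0.51691356 -0.04020508]
[-0.58, 0.25, 0.03, 0.0, -0.0, -0.8]
[-0.6, 0.19, 0.03, 0.0, -0.0, -0.8]
[-0.62, 0.12, 0.03, 0.0, -0.0, -0.8]
[-0.63, 0.05, 0.03, 0.0, -0.0, -0.8]
[-0.63, -0.02, 0.03, 0.0, -0.0, -0.8]
[-0.62, -0.09, 0.03, 0.0, -0.0, -0.8]
[-0.61, -0.16, 0.03, 0.0, -0.0, -0.8]
[-0.58, -0.23, 0.03, 0.0, -0.0, -0.8]
[-0.56, -0.29, 0.03, 0.0, -0.0, -0.8]
[-0.52, -0.35, 0.03, 0.0, -0.0, -0.8]
tot deg [ 1.000e-01 -5.000e-02 -6.432e+01] d [-0.143  -0.2794 -0.0131]
```

View pics/s4.png

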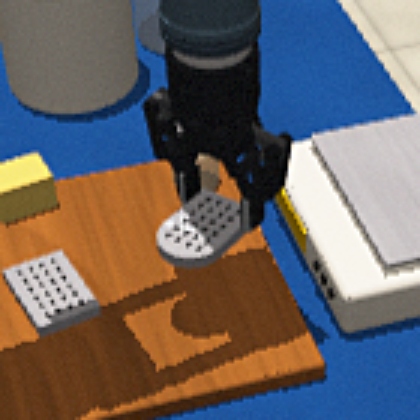

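The insert is held level by its rear, nose forward. Moving to above the apron.

Request:
{"op": "drive_tool", "data": {
  "commands": [
    [[-0.58,0.25,0,0,0,-0.8,255],[-0.6,0.19,0,0,0,-0.8,255],[-0.62,0.12,0,0,0,-0.8,255],[-0.63,0.05,0,0,0,-0.8,255],[-0.63,-0.02,0,0,0,-0.8,255],[-0.62,-0.09,0,0,0,-0.8,255],[-0.61,-0.16,0,0,0,-0.8,255],[-0.58,-0.23,0,0,0,-0.8,255],[-0.56,-0.29,0,0,0,-0.8,255],[-0.52,-0.35,0,0,0,-0.8,255]]
  ]
}}

```text
time_s: 10.65
eef_pos: [0.5148, -0.0416, 0.27]
eef_rot: [-0.002, 0.619, 0.785, -0.001]
wrist_force: [-0.1, -0.5, -0.7]
opening: 0.678
```

Request:
{"op": "drive_tool", "data": {
  "commands": [
    [[0,0,0.3,0,0,0,255],[0,0,0.3,0,0,0,255],[0,0,0.1,0,0,0,255],[0,0,0,0,0,0,255],[0,0,0,0,0,0,255]]
  ]
}}

```text
time_s: 11.15
eef_pos: [0.5164, -0.0407, 0.2365]
eef_rot: [-0.0, 0.621, 0.784, -0.0]
wrist_force: [-0.1, -0.2, -1.1]
opening: 0.678
```

Run:
```python
from h import *
from bench import ctrl
o=ctrl.get_obs();print(o["eef_pos"],o["eef_rot"],o["wrist_force"])
t=ctrl.camera("top");s=ctrl.camera("side");np.savez("top1.npz",**t);np.savez("side1.npz",**s)
a=cv2.resize(t["pixels"][195:290,315:435,::-1],(480,380),interpolation=cv2.INTER_CUBIC)
b=cv2.resize(s["pixels"][215:335,240:360,::-1],(380,380),interpolation=cv2.INTER_CUBIC)
i=np.hstack([a,b]);cv2.imwrite("pics/m5.png",cv2.resize(i,(800,int(380*800/860))))
```

```text
[ 0.51639492 -0.04068858  0.23648803] [-4.03256626e-04  6.20795262e-01  7.83972611e-01 -1.61173136e-04] [-0.05933821 -0.15725064 -1.10279417]
```

View pics/m5.png

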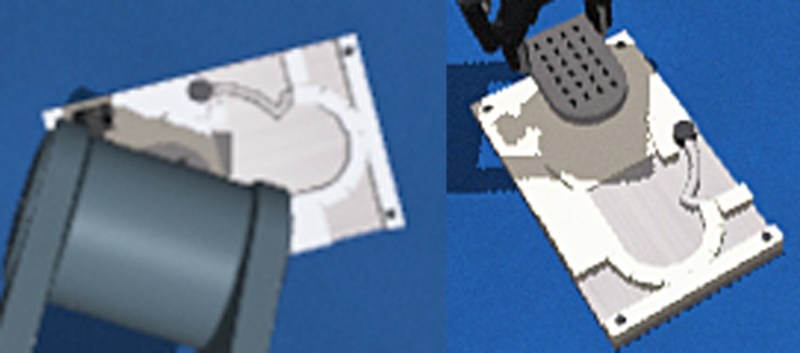

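The top view is blocked by the wrist. In the side view the insert is held square-on above the apron, with its nose at crop (590,120) and the mouth beyond it. Measuring the pocket line and the held insert's pose.

Run:
```python
from h import *
L=lambda n:dict(np.load(n+".npz"))
t,s1,s0=L("top0"),L("side1"),L("side0")
a=np.radians(-76.45);ex=np.array([np.cos(a),np.sin(a)]);ey=np.array([-ex[1],ex[0]]);B=np.array([.538,-.1277])
bf=lambda P:np.c_[(P[:,:2]-B)@ex,(P[:,:2]-B)@ey]*1000
# pocket profile: sample V along bed y at several bed x, top0 & side0, at floor z / rail top z
def samp(c,x,ys,z):
    X=np.c_[B+ex*x+ey*ys[:,None],np.full(len(ys),z)];p=proj(c,X).astype(np.float32)
    g=cv2.cvtColor(c["pixels"],cv2.COLOR_RGB2GRAY);return cv2.remap(g,p[:,:1],p[:,1:],cv2.INTER_LINEAR)[:,0]
ys=np.arange(-.040,.0401,.002)
for x in(.012,.02,.03): print("top",x,samp(t,x,ys,.022).tolist())
xs=np.arange(-.02,.1,.003)
for y in(-.01,0,.01):
    X=np.c_[B+ey*y+ex*xs[:,None],np.full(len(xs),.016)];p=proj(t,X).astype(np.float32)
    print("along",y,cv2.remap(cv2.cvtColor(t["pixels"],cv2.COLOR_RGB2GRAY),p[:,:1],p[:,1:],cv2.INTER_LINEAR)[:,0].tolist())
# four dark screw heads in the corners
for n,c in(("top",t),("side",s0)):
    g=cv2.cvtColor(c["pixels"],cv2.COLOR_RGB2GRAY)
    for x,y in((-.105,.06),(-.105,-.06),(.105,.06),(.105,-.06)):
        p=proj(c,[*(B+ex*x+ey*y),.014])[0].astype(int);w=g[p[1]-7:p[1]+8,p[0]-7:p[0]+8].astype(float)
        k=np.clip(130-w,0,None);v,u=np.mgrid[:15,:15]
        m=(np.hypot(u-7,v-7)<7);k=k*m
        P=ray(c,[(k*u).sum()/k.sum()+p[0]-7,(k*v).sum()/k.sum()+p[1]-7],.014);print(n,(x,y),bf(P).round(1).tolist(),k.sum())
# held insert, side view, gray < 125 low sat
g=cv2.cvtColor(s1["pixels"],cv2.COLOR_RGB2HSV);print(g[232:246:3,276:284:3,2].tolist())
C=cloud(s1);k=(C[...,2]>.070)&(C[...,2]<.083);k[:,:255]=0;k[:,310:]=0;k[:210]=0;k[270:]=0
q=bf(C[k]);print("cloud ins",rect(q/1000),"z",np.median(C[k][:,2]),"bbox",np.percentile(q,[1,99],0).round(1).tolist())
for lo in(-45,-40,-35,-30,-25,-20,-15,-10):
    j=(q[:,0]>lo)&(q[:,0]<lo+5);
    if j.any():print(lo,q[j,1].min().round(1),q[j,1].max().round(1),j.sum())
```

```text
top 0.012 [237, 238, 236, 226, 199, 200, 213, 221, 221, 220, 219, 220, 219, 220, 221, 222, 222, 223, 223, 222, 221, 221, 220, 221, 222, 221, 221, 221, 219, 217, 219, 221, 222, 221, 222, 223, 225, 226, 227, 228, 228]
top 0.02 [237, 238, 239, 225, 196, 185, 218, 220, 220, 219, 218, 218, 219, 219, 219, 220, 221, 222, 222, 221, 221, 220, 220, 221, 221, 220, 219, 219, 218, 217, 218, 219, 221, 220, 220, 220, 220, 221, 222, 223, 224]
top 0.03 [237, 237, 239, 225, 196, 175, 211, 218, 219, 220, 219, 217, 216, 217, 217, 218, 220, 221, 221, 221, 220, 218, 218, 220, 220, 218, 218, 217, 216, 215, 216, 218, 220, 219, 219, 219, 219, 221, 219, 214, 191]
along -0.01 [238, 236, 237, 237, 237, 237, 230, 224, 222, 223, 222, 222, 221, 220, 220, 220, 219, 218, 218, 217, 217, 215, 214, 215, 213, 212, 210, 211, 210, 208, 208, 208, 208, 206, 207, 203, 177, 170, 221, 239]
along 0 [237, 237, 237, 237, 237, 237, 231, 222, 223, 222, 221, 221, 221, 221, 220, 219, 220, 219, 218, 219, 219, 217, 217, 217, 216, 216, 215, 215, 214, 213, 213, 212, 212, 212, 211, 213, 205, 171, 189, 232]
along 0.01 [237, 237, 237, 237, 
[... 153 characters left out ...]
, 206, 178, 188, 232, 238]
top (-0.105, 0.06) [[-113.0, 67.1]] 2515.0
top (-0.105, -0.06) [[-116.7, -60.8]] 1508.0
top (0.105, 0.06) [[107.0, 70.4]] 1995.0
top (0.105, -0.06) [[114.2, -62.5]] 1328.0
side (-0.105, 0.06) [[-114.3, 66.5]] 2269.0
side (-0.105, -0.06) [[-111.3, -66.6]] 2632.0
side (0.105, 0.06) [[109.1, 60.7]] 1923.0
side (0.105, -0.06) [[108.6, -62.6]] 2186.0
[[79, 124, 125], [122, 42, 126], [81, 122, 103], [101, 123, 99], [122, 106, 125]]
cloud ins (array([-62.1,   4.5]), array([92.2, 80.3]), 14.0) z 0.0771498818685763 bbox [[-103.2, -35.2], [-14.8, 32.7]]
-45 -30.9 28.0 47
-40 -30.3 28.3 61
-35 -29.2 25.8 51
-30 -28.5 22.4 46
-25 -22.2 20.4 45
-20 -16.7 17.5 42
-15 -7.4 2.6 10
```

Pocket sides (rail edge at y≈-32, step at x≈0, end at x≈93 mm in my bed frame) match the given sizes, and the insert is centred within about 1 mm with its nose at -15 mm. I'll lower it to the apron, then slide it in.

Request:
{"op": "drive_tool", "data": {
  "commands": [
    [[0,0,0.3,0,0,0,255],[0,0,0.3,0,0,0,255],[0,0,0.2,0,0,0,255],[0,0,0.12,0,0,0,255],[0,0,0.06,0,0,0,255],[0,0,0,0,0,0,255]]
  ]
}}

```text
time_s: 11.85
eef_pos: [0.5165, -0.0409, 0.1877]
eef_rot: [-0.0, 0.621, 0.784, -0.0]
wrist_force: [-0.0, -0.7, -1.8]
opening: 0.677
```

Request:
{"op": "drive_tool", "data": {
  "commands": [
    [[-0.1,0,0,0,0,0,255],[-0.1,0,0,0,0,0,255],[-0.1,0,0,0,0,0,255],[-0.1,0,0,0,0,0,255],[0,0,0,0,0,0,255]]
  ]
}}

```text
time_s: 12.35
eef_pos: [0.5213, -0.0612, 0.1879]
eef_rot: [0.0, 0.621, 0.784, 0.0]
wrist_force: [0.3, 0.1, -1.9]
opening: 0.678
```

Nothing touching. Another 22 mm.

Request:
{"op": "drive_tool", "data": {
  "commands": [
    [[-0.1,0,0,0,0,0,255],[-0.1,0,0,0,0,0,255],[-0.1,0,0,0,0,0,255],[-0.1,0,0,0,0,0,255],[-0.04,0,0,0,0,0,255],[0,0,0,0,0,0,255]]
  ]
}}

```text
time_s: 12.95
eef_pos: [0.5261, -0.0821, 0.1877]
eef_rot: [0.0, 0.621, 0.784, -0.0]
wrist_force: [0.0, -0.3, -1.6]
opening: 0.682
```

Run:
```python
from h import *
from bench import ctrl
o=ctrl.get_obs();print(o["eef_pos"],o["eef_rot"],o["wrist_force"])
s=ctrl.camera("side")
b=cv2.resize(s["pixels"][215:335,240:360,::-1],(600,600),interpolation=cv2.INTER_CUBIC)
cv2.imwrite("pics/m6.png",b)
```

```text
[ 0.52611231 -0.08214515  0.18767849] [ 3.51232482e-05  6.21131225e-01  7.83706578e-01 -1.89719653e-06] [ 0.03967212 -0.29092084 -1.62924392]
```

View pics/m6.png

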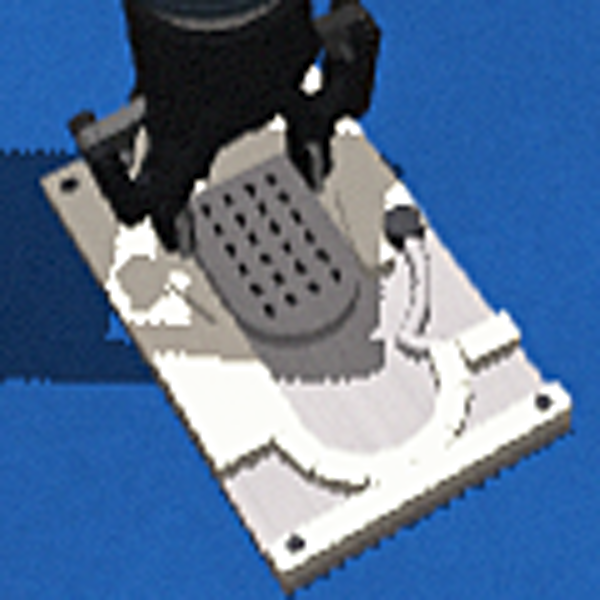

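Nose is about 27 mm into the pocket, centred between the rail and the arm (nose tip at crop (300,340)). Setting it down, releasing, and going behind to push with closed fingers.

Request:
{"op": "drive_tool", "data": {
  "commands": [
    [[0,0,0.03,0,0,0,255],[0,0,0,0,0,0,255],[0,0,0,0,0,0,45],[0,0,0,0,0,0,45],[0,0,0,0,0,0,45],[0,0,-0.2,0,0,0,45],[0,0,-0.5,0,0,0,45],[0,0,-0.5,0,0,0,100],[0.34,0,0,0,0,0,255],[0.34,0,0,0,0,0,255]]
  ]
}}

```text
time_s: 14.0
eef_pos: [0.5182, -0.048, 0.2471]
eef_rot: [0.001, 0.621, 0.784, 0.0]
wrist_force: [-0.4, 0.1, -1.4]
opening: 0.318
```

Request:
{"op": "drive_tool", "data": {
  "commands": [
    [[0.1,0,0,0,0,0,255],[0,0,0,0,0,0,255],[0,0,0,0,0,0,255],[0,0,0,0,0,0,255]]
  ]
}}

```text
time_s: 14.4
eef_pos: [0.5171, -0.044, 0.2457]
eef_rot: [-0.0, 0.621, 0.784, -0.0]
wrist_force: [0.6, -0.7, 0.5]
opening: -0.0
```

Run:
```python
from h import *
from bench import ctrl
o=ctrl.get_obs();print(o["eef_pos"],o["eef_rot"],o["wrist_force"],o["opening"])
s=ctrl.camera("side");C=cloud(s)
a=np.radians(-76.45);ex=np.array([np.cos(a),np.sin(a)]);ey=np.array([-ex[1],ex[0]]);B=np.array([.538,-.1277])
bf=lambda P:np.c_[(P[:,:2]-B)@ex,(P[:,:2]-B)@ey]*1000
print("tcp bed",bf(o["eef_pos"][None]))
p=B+ex*-.083+ey*-.001;plan(o,[p[0],p[1],.190],103.5,4)
g=cv2.cvtColor(s["pixels"],cv2.COLOR_RGB2HSV)
k=(C[...,2]>.0235)&(C[...,2]<.032);q=bf(C);k&=(abs(q[...,0]+20).reshape(k.shape)<60)&(abs(q[...,1]).reshape(k.shape)<45) if q.ndim==3 else True
```

```text
[ 0.51707682 -0.04401713  0.24571913] [-3.04398766e-04  6.21004261e-01  7.83807108e-01 -1.80776073e-04] [ 0.58735952 -0.68336416  0.53195987] -0.00039614726651208845
tcp bed [[-86.2558003   -0.73441998]]
[-0.02, -0.0, 0.28, -0.0, -0.0, -0.01]
[-0.02, -0.0, 0.28, -0.0, -0.0, -0.01]
[-0.02, -0.0, 0.28, -0.0, -0.0, -0.01]
[-0.02, -0.0, 0.28, -0.0, -0.0, -0.01]
tot deg [-0.04 -0.01 -0.28] d [ 0.0005 -0.0032 -0.0557]Traceback (most recent call last):
  File "<stdin>", line 10, in <module>
  File "<stdin>", line 6, in <lambda>
ValueError: operands could not be broadcast together with shapes (400,2,3) (2,)
```

Request:
{"op": "drive_tool", "data": {
  "commands": [
    [[0,0,0.4,0,0,0,255],[0,0,0.4,0,0,0,255],[0,0,0.25,0,0,0,255],[0,0,0.05,0,0,0,255],[0,0,0,0,0,0,255]]
  ]
}}

```text
time_s: 14.95
eef_pos: [0.5171, -0.044, 0.1909]
eef_rot: [-0.0, 0.621, 0.784, -0.0]
wrist_force: [0.8, -0.2, 0.6]
opening: -0.001
```

Request:
{"op": "drive_tool", "data": {
  "commands": [
    [[-0.1,0,0,0,0,0,255],[-0.1,0,0,0,0,0,255],[-0.1,0,0,0,0,0,255],[-0.1,0,0,0,0,0,255],[-0.1,0,0,0,0,0,255],[-0.1,0,0,0,0,0,255],[-0.1,0,0,0,0,0,255],[-0.1,0,0,0,0,0,255]]
  ]
}}

```text
time_s: 15.75
eef_pos: [0.5263, -0.0831, 0.1912]
eef_rot: [-0.0, 0.621, 0.784, -0.0]
wrist_force: [-0.4, 2.6, 2.1]
opening: -0.001
```

Run:
```python
from h import *
from bench import ctrl
o=ctrl.get_obs();print(o["eef_pos"],o["wrist_force"])
s=ctrl.camera("side")
cv2.imwrite("pics/m7.png",cv2.resize(s["pixels"][215:335,240:360,::-1],(480,480),interpolation=cv2.INTER_CUBIC))
```

```text
[ 0.52632463 -0.08314982  0.19117421] [-0.37226478  2.57811505  2.07742845]
```

View pics/m7.png

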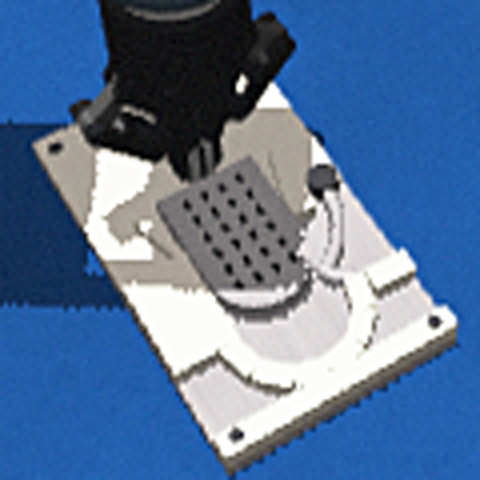

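The insert is tracking straight in, just reaching the arm at crop (320,255). Pushing on gently.

Request:
{"op": "drive_tool", "data": {
  "commands": [
    [[-0.08,0,0,0,0,0,255],[-0.08,0,0,0,0,0,255],[-0.08,0,0,0,0,0,255],[-0.08,0,0,0,0,0,255],[-0.08,0,0,0,0,0,255]]
  ]
}}

```text
time_s: 16.3
eef_pos: [0.5308, -0.1023, 0.1911]
eef_rot: [-0.0, 0.621, 0.784, 0.0]
wrist_force: [-1.4, 3.4, 0.0]
opening: 0.001
```

Request:
{"op": "drive_tool", "data": {
  "commands": [
    [[-0.06,0,0,0,0,0,255],[-0.06,0,0,0,0,0,255],[-0.04,0,0,0,0,0,255],[0,0,0,0,0,0,255]]
  ]
}}

```text
time_s: 16.7
eef_pos: [0.5329, -0.1106, 0.1913]
eef_rot: [0.001, 0.621, 0.784, -0.0]
wrist_force: [0.9, 0.5, -0.6]
opening: -0.0
```

Run:
```python
from h import *
from bench import ctrl
o=ctrl.get_obs();print(o["eef_pos"],o["wrist_force"])
s=ctrl.camera("side")
cv2.imwrite("pics/m8.png",cv2.resize(s["pixels"][215:335,240:360,::-1],(480,480),interpolation=cv2.INTER_CUBIC))
```

```text
[ 0.53288298 -0.11059647  0.19132531] [ 0.91358579  0.50155446 -0.55548587]
```

View pics/m8.png

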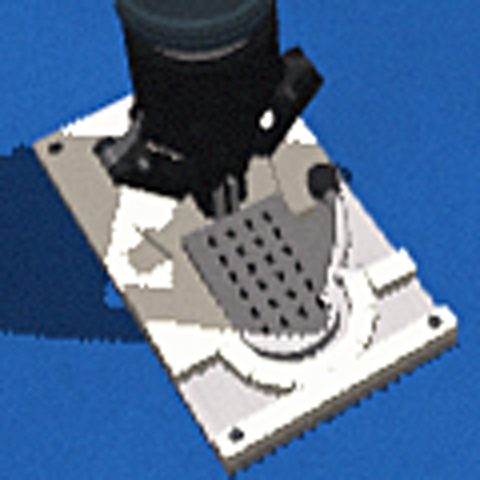

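The arm has given way and bears on the side. A few mm remain, with the gap at the nose at crop (300,350). Small steps now, watching the force.

Request:
{"op": "drive_tool", "data": {
  "commands": [
    [[-0.05,0,0,0,0,0,255],[-0.05,0,0,0,0,0,255],[-0.04,0,0,0,0,0,255],[0,0,0,0,0,0,255]]
  ]
}}

```text
time_s: 17.15
eef_pos: [0.5344, -0.1173, 0.1912]
eef_rot: [0.0, 0.621, 0.784, -0.0]
wrist_force: [-0.3, 1.0, 0.1]
opening: -0.003
```

Request:
{"op": "drive_tool", "data": {
  "commands": [
    [[-0.02,0,0,0,0,0,255],[-0.02,0,0,0,0,0,255],[0,0,0,0,0,0,255]]
  ]
}}

```text
time_s: 17.45
eef_pos: [0.5346, -0.1186, 0.191]
eef_rot: [-0.0, 0.621, 0.784, 0.0]
wrist_force: [-0.7, 3.5, -0.7]
opening: 0.001
```

Request:
{"op": "drive_tool", "data": {
  "commands": [
    [[-0.02,0,0,0,0,0,255],[-0.02,0,0,0,0,0,255],[0,0,0,0,0,0,255]]
  ]
}}

```text
time_s: 17.75
eef_pos: [0.5346, -0.1193, 0.1905]
eef_rot: [-0.002, 0.621, 0.784, 0.001]
wrist_force: [-0.8, 9.1, 0.8]
opening: 0.0
```

Run:
```python
from h import *
from bench import ctrl
o=ctrl.get_obs();print(o["eef_pos"],o["wrist_force"])
s=ctrl.camera("side");C=cloud(s)
a=np.radians(-76.45);ex=np.array([np.cos(a),np.sin(a)]);ey=np.array([-ex[1],ex[0]]);B=np.array([.538,-.1277])
for x in (.008,.02,.03,.045,.06,.075,.085):
  r=[]
  for y in(-.015,0,.012):
    p=proj(s,[*(B+ex*x+ey*y),.022])[0].round().astype(int);r.append(np.median(C[p[1]-1:p[1]+2,p[0]-1:p[0]+2,2])*1000)
  print(x,np.round(r,1))
cv2.imwrite("pics/m9.png",cv2.resize(s["pixels"][215:335,240:360,::-1],(480,480),interpolation=cv2.INTER_CUBIC))
```

```text
[ 0.53457929 -0.11933357  0.1905249 ] [-0.84773891  9.07012671  0.84702929]
0.008 [25.1 25.1 23.5]
0.02 [24.  24.8 23.7]
0.03 [23.9 22.6 24.4]
0.045 [22.9 23.3 22.4]
0.06 [22.9 23.2 22.5]
0.075 [22.5 21.8 22.9]
0.085 [22.1 21.8 21.9]
```

View pics/m9.png

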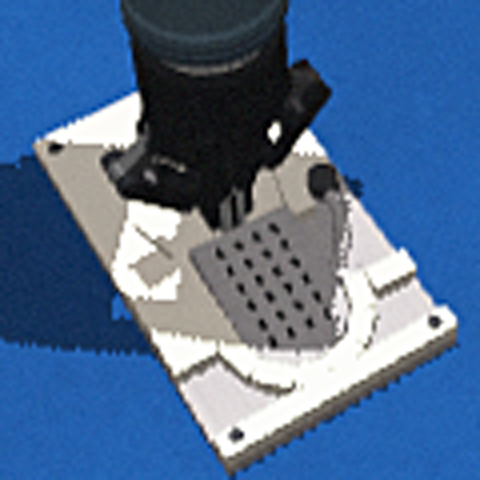

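The nose is against the round end (9 N). The rear stands about 3 mm high, propped on the step as predicted. I'll lift, move over the rear, and press down.

Request:
{"op": "drive_tool", "data": {
  "commands": [
    [[0.04,0,0,0,0,0,255],[0,0,-0.3,0,0,0,255],[0,0,-0.2,0,0,0,255],[-0.3,0,0,0,0,0,255],[-0.28,0,0,0,0,0,255],[0,0,0.2,0,0,0,255],[0,0,0.1,0,0,0,255],[0,0,0,0,0,0,255]]
  ]
}}

```text
time_s: 18.6
eef_pos: [0.5403, -0.1467, 0.1991]
eef_rot: [-0.002, 0.621, 0.784, -0.0]
wrist_force: [-0.3, 0.8, -0.8]
opening: 0.005
```

Request:
{"op": "drive_tool", "data": {
  "commands": [
    [[0,0,0.04,0,0,0,255],[0,0,0.04,0,0,0,255],[0,0,0,0,0,0,255]]
  ]
}}

```text
time_s: 18.9
eef_pos: [0.5413, -0.1467, 0.1969]
eef_rot: [-0.0, 0.621, 0.784, -0.0]
wrist_force: [0.5, -0.2, -0.7]
opening: 0.004
```

Request:
{"op": "drive_tool", "data": {
  "commands": [
    [[0,0,0.03,0,0,0,255],[0,0,0.03,0,0,0,255],[0,0,0,0,0,0,255]]
  ]
}}

```text
time_s: 19.2
eef_pos: [0.5416, -0.1469, 0.1954]
eef_rot: [0.0, 0.621, 0.784, 0.0]
wrist_force: [-3.9, 2.5, 10.0]
opening: -0.001
```

Request:
{"op": "drive_tool", "data": {
  "commands": [
    [[0,0,0.03,0,0,0,255],[0,0,0,0,0,0,255]]
  ]
}}

```text
time_s: 19.4
eef_pos: [0.5418, -0.1469, 0.1954]
eef_rot: [0.0, 0.621, 0.784, -0.0]
wrist_force: [-10.4, 4.0, 23.6]
opening: -0.003
```

Stiff contact with the tip at about 22 mm, which fits flush. Lifting clear to look.

Request:
{"op": "drive_tool", "data": {
  "commands": [
    [[0,0,-0.2,0,0,0,255],[0,0,-0.7,0,0,0,255],[0,0,-1,0,0,0,255],[0.9,0,-0.8,0,0,0,255],[0.9,0,0,0,0,0,255],[0.9,0,0,0,0,0,255],[0.9,0,0,0,0,0,255],[0,0,0,0,0,0,255]]
  ]
}}

```text
time_s: 20.2
eef_pos: [0.5003, 0.0251, 0.3209]
eef_rot: [-0.001, 0.619, 0.785, 0.0]
wrist_force: [0.1, -0.4, 0.3]
opening: -0.004
```

```bash
cat > chk.py <<'E'
from h import *
from bench import ctrl
o=ctrl.get_obs();print(o["eef_pos"],o["wrist_force"])
a=np.radians(-76.45);ex=np.array([np.cos(a),np.sin(a)]);ey=np.array([-ex[1],ex[0]]);B=np.array([.538,-.1277])
im={n:ctrl.camera(n) for n in("top","side")}
for n in im:
  C=np.mean([cloud(im[n] if i==0 else ctrl.camera(n)) for i in range(4)],0)
  for lab,pts in dict(rear=[(x,y) for x in(.008,.012,.016,.02) for y in(-.024,-.018,-.012,-.006,0,.006,.012,.018)],front=[(x,y) for x in(.065,.07,.075,.08) for y in(-.015,-.01,-.005,0,.005,.01)],left=[(x,-.024) for x in(.01,.02,.03,.04,.05,.06)],right=[(x,.018) for x in(.01,.015,.02,.025,.03,.06)],rail=[(x,-.05) for x in(.01,.02,.03,.036)],apron=[(-.06,y) for y in(-.02,-.01,0,.01)]).items():
    r=[]
    for x,y in pts:
      p=proj(im[n],[*(B+ex*x+ey*y),.022])[0].round().astype(int);r.append(np.median(C[p[1]-1:p[1]+2,p[0]-1:p[0]+2,2])*1000)
    print(n,lab,np.median(r).round(2),end="; ")
  print()
A=cv2.resize(im["top"]["pixels"][195:290,315:435,::-1],(480,380),interpolation=cv2.INTER_CUBIC)
b=cv2.resize(im["side"]["pixels"][215:335,240:360,::-1],(380,380),interpolation=cv2.INTER_CUBIC)
import sys;cv2.imwrite(sys.argv[1],cv2.resize(np.hstack([A,b]),(800,353)))
E
python3 chk.py pics/m10.png
```

```text
[0.50026586 0.02508835 0.32092458] [ 0.05536282 -0.39843169  0.28162745]
top rear 22.82; top front 22.79; top left 22.64; top right 22.56; top rail 22.61; top apron 15.07; 
side rear 22.55; side front 22.8; side left 22.59; side right 22.7; side rail 22.41; side apron 14.59;
```

Insert, rail and both ends agree in height (22.4–22.8 mm in both cameras), so it lies flush. A last numeric check on the other items before handing in.

Run:
```python
from h import *
from bench import ctrl
for n,bx in(("top",dict(spare=("grey",202,236,248,274,.032),dish=("dishm",452,212,496,254,.03),off=("yel",452,212,496,254,.025),insert_slots=("dark",370,212,422,262,.022))),("side",dict(spare=("grey",228,140,268,174,.032),off=("yel",310,340,390,400,.025)))):
    c=ctrl.camera(n);hsv=cv2.cvtColor(c["pixels"],cv2.COLOR_RGB2HSV);H,S,V=[hsv[...,i] for i in range(3)]
    y=(H>18)&(H<42)&(S>35);M=dict(grey=(S<60)&(V>70),yel=y,dishm=((S<60)&(V>70))|y,dark=V<120)
    for k,(m,*b,z) in bx.items():
        try:
            if m=="dark":
                w=M[m].copy();w[:b[1]]=0;w[b[3]:]=0;w[:,:b[0]]=0;w[:,b[2]:]=0
                P=ray(c,np.argwhere(w)[:,::-1],z);a=np.radians(-76.45);d=P[:,:2]-[.538,-.1277]
                q=np.c_[d@[np.cos(a),np.sin(a)],d@[-np.sin(a),np.cos(a)]]*1000;q=q[(abs(q[:,1])<27)&(q[:,0]>5)&(q[:,0]<85)]
                print(n,k,rect(q/1000),"n",len(q))
            else: print(n,k,rect(ray(c,blob(M[m],b),z)))
        except Exception as e: print(n,k,"none",e)
print(ctrl.get_obs()["time_s"])
```

```text
top spare (array([501.7, 272.9]), array([60.4, 92.2]), 11.7)
top dish (array([ 552.6, -387.1]), array([86.9, 87.2]), 88.7)
top off (array([ 550.9, -386.5]), array([30. , 44.6]), 10.9)
top insert_slots (array([48. , -2.1]), array([33.4, 49.5]), 89.0) n 13
side spare (array([458.2, 247.1]), array([44.3,  9.6]), 43.5)
side off (array([ 552.2, -386.1]), array([32.7, 42.7]), 10.3)
20.7
```

```bash
python3 -c "
from bench import ctrl
print(ctrl.hand_in())"
```

```text
the job is handed in; nothing more can be done
None
```

The job is done and handed in at about 21 s of robot time. I moved the cheese offcut into the steel dish first. Then I slid the round-nosed insert in nose first past the sprung arm, pushed it up to the round end, and pressed the rear down (about 24 N) off the step.

**Last checks:**
- **Insert height:** its front, rear and both sides measured 22.6–22.8 mm, against 22.4–22.6 mm for the rail. That is flush within about 0.4 mm in both cameras.
- **Insert alignment:** its slots lie about 2 mm to the fixed-rail side of my bed axis and within about 1° of square. This is coarse, from 13 pixels.
- **Offcut:** it is in the dish in both views.
- **Dish and spare insert:** in the top view neither has moved from its starting position.
- **Gripper:** it was about 0.2 m clear of the bed, at near-zero force.

**Checks that failed or were missed:**
- **Final picture:** it could not be viewed because I had reached the picture limit, so the seated state rests on the depth and contour numbers.
- **Spare insert, side view:** the reading disagreed (458, 247 mm against 501, 271 mm at the start). The outline it found was only 44 x 10 mm, so I took the insert to be partly hidden by the arm. I did not confirm that.
- **Screw heads:** an earlier attempt to locate the bed by its screw heads gave scattered values. I dropped it and used the bed outline and pocket edges.

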